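Roll the spare lamp out of its spring clips and seat it in the lamp cradle

TASK

Take the longer tube lamp out of its storage rack: the clips hook over its top, so do not pull it straight up but roll it sideways out of the clips' open side, past the sprung lips; the clips swivel and may be turned somewhat upwards, so feel for the way it comes out. Then lay it in the two saddles of the aluminium cradle and slide it along until its end rests against the upright contact plate. It is glass, so be gentle: never press it hard against the rack or cradle, leave it lying there released, and do not disturb the short lamp or anything else on the bench.

Things in the scene. Friction and masses are not known exactly. Their poses are not given: they have to be found in the camera images.
- lamp_mid (a point): Centre of the long lamp: frosted white glass cylinder with metal end caps, 150 mm long, 30 mm in diameter all along, flat ends, 60 to 130 g; either end may lead. x = long axis. At the start it lies level in the long rack's clips, centre 50 mm above the bench, up to 3 mm off the rack's middle. It breaks if pressed with over 30 N against rack or cradle.
- rack: Long storage rack, fixed: grey base plate 194 x 80 x 10 mm. Origin on the bench under the lamp's axis, x along the lamp, y to the side on which both clips open (mouth), z up. Two steel clips, 14 mm wide, at x = -55 and +55 mm. Between them, under the lamp, lie only the base plate and a thin rod (top below 25 mm), so fingers can straddle it. End discs stop it sliding out endways.
- rack_axis (a point): Middle of the clips' seat, 50 mm above the bench, axes as the rack. The clips swivel together about this x axis on a stiff pivot and were left with the mouth turned up from +y by some angle from 0 to 55 degrees, not reported: see it or feel for it. Each clip has a stiff back, a flat floor under the lamp reaching 13 mm out from the axis, and a stiff hook 1 mm over it reaching 17 mm out (top at most 80 mm high).
- rack_front (a point): Middle of the base plate's top edge on the mouth side. On that side each clip has a sprung steel lip, its tip a 6 mm thick bead just below the lamp's axis. Moved straight out of the mouth, the polished clips let the lamp slide: the lips fold out and under it, resisting with 5 to 10 N together and lifting it with 2 to 5 N. After 35 to 40 mm it is clear of hooks and lips and can be raised.
- short_rack: The other storage rack, the same but shorter (144 mm), fixed, with the short lamp in it; not to be used.
- cradle: Lamp cradle, fixed: aluminium base plate 196 x 70 x 10 mm. Origin on the bench under its centre, x along it towards the contact plate, z up. Two black V saddles, 14 mm long, 48 mm wide, rims 50 mm above the bench, at x = -50 and +50 mm; only the base plate lies between them. A lamp in them has its axis at y = 0, 50 mm above the bench. The -x end is open.
- cradle_stop (a point): Centre of the inner face (it looks to the cradle's -x) of the upright contact plate at the +x end of the cradle: 44 mm wide, 66 mm high, face at x = 80 mm of the cradle, 50 mm above the bench. When the lamp is home, its centre is 75 mm from this point, at x = 5 mm of the cradle.
- short_lamp: The other lamp, 100 mm long and 30 mm in diameter, in the short rack; a bystander. Origin at its centre.
- jar: Glass jar with an orange cap, 70 mm in diameter, 95 mm high, standing near the far edge; a bystander. Origin under its centre.
- bottle: Bottle, 64 mm in diameter, 200 mm high, standing near the far edge; a bystander. Origin under its centre.
- brush: Brush, about 150 mm long, lying beside the cradle, about 70 mm from the cradle's centre line on its -y side; a bystander.
- driver: Screwdriver, 160 mm long, lying near the robot; a bystander.
- eraser: White eraser block 60 x 22 x 14 mm, lying about 65 mm behind the long rack (on its -y side); a bystander.
- tin: Flat round aluminium tin, 70 mm in diameter, 24 mm high, near the robot; a bystander.

How it is judged (in metres and radians):
On the way:
1. the long lamp is out of the clips of its rack (distance between lamp_mid and rack above 0.09 m), for 0.1 s.
At the end, for the whole second after the job is handed in: The long lamp lies at rest in both saddles of the cradle (axis within 3 mm and 0.06 rad of the cradle's, 46 to 54 mm high), its end within 1.5 mm of the contact plate, and is released (x of lamp_mid in the frame of cradle between 0.0035 and 0.008 m and y of lamp_mid in the frame of cradle between -0.003 and 0.003 m and z of lamp_mid in the frame of cradle between 0.046 and 0.054 m and angle between the x axis of lamp_mid and the x axis of cradle, either way round below 0.06 rad and linear speed of lamp below 0.02 m/s); the robot touches nothing.
It fails at once if the long lamp is pressed against its rack with more than 30 N (contact force between lamp and rack above 30 N).
It fails at once if the long lamp is pressed against the cradle with more than 30 N (contact force between lamp and cradle above 30 N).
It fails at once if the short lamp is moved out of its place by more than 10 mm (distance of short_lamp from where it was at the start of the episode above 0.01 m).
It fails at once if another thing on the bench is moved by more than 25 mm (distance of any of jar, bottle, brush, driver, eraser, tin from where it was at the start of the episode above 0.025 m).
It also fails if it takes over 67 s, if anything falls off the work surface, if the arm or the gripper's body presses on something with over 40 N, if the wrist force passes 120 N, or if a joint passes its speed limit or range.

ROBOT

A 6-joint arm with a two-finger parallel gripper is mounted at the origin on the work surface. World frame = base frame: x ahead of the robot, y to its left, z up, the work surface at z = 0. Lengths are in mm, angles in rad, forces in N, time in s.
With the tool pointing down it reaches from about 275 to 750 mm from the base axis. Payload 10.2 kg.
Tool frame: the origin (TCP) lies between the finger pads; the fingertips stand 11 mm ahead of it and the grasp point (between the pads) lies 8 mm behind it; z points along the fingers, y is the line along which they close (so a half turn about z gives the same grasp; the last joint's range is limited). The gripper opens to 85 mm and grips with 20 to 120 N. Pads are 22 mm wide; open, the fingers measure 114 mm over their backs; the gripper's body (76 mm by 85 mm) begins 54 mm behind the grasp point. The pads swing forward as they close: fully open they stand 13 mm farther back than shut.
Start: joints at [-1.47, 0.313, 1.498, -0, 1.331, -0.223], TCP at [167.027, -497.728, 242.294] pointing down, gripper open.
Joint ranges: [-2.94, 2.94], [-0.97, 2.17], [0.19, 2.56], [-1.23, 4.37], [0.02, 3.11], [-2.88, 2.88]. Speed limits (rad/s): [2.39, 2.39, 3.01, 3.14, 3.14, 3.14].

INTERFACE

Orientations are given as a unit quaternion [w, x, y, z].
In Python, from rig import sense, eyes, finish_job gives the robot as it stands.
- The arm moves only by the shell command python3 -m jog 'ROWS' [FORCE]. ROWS is JSON, a list of rows, each a list of 7 numbers: the shift along the tool's x, y, z in m, then the turn, a rotation vector about the tool's x, y, z in rad, then the finger opening in m, from 0 to 0.0854. In form: [[dx, dy, dz, rx, ry, rz, gripper], ...]. A call has 1 to 5 rows; each row shifts and turns the commanded pose from where the row before left it, along the tool's axes as they then stand; what a row does not reach is not made up. A row lasts 1/10 s, in which the tool goes at most 50 mm and 8.59 degrees, less where a joint would pass 70% of its speed; a pose out of reach is approached as far as the arm can. A call is refused whole if a number of a shift passes 0.05 or a number of a turn 0.15, either way. A call with a gripper value outside its range is refused whole. The fingers move at their own pace and stop on an object; FORCE is the grip in N (left out, the last holds). Time passes only in rows, so rows that do not move let the fingers close. It gives the time, the measured TCP pose, the force, the opening and the grip force at its end, in the units of the state.
- sense(): the state, without advancing time (a new reading comes with each control period).
- eyes.capture(name): name is "scene" or "side" or "wrist"; returns the picture (420x560x3 uint8, red, green, blue); there is no depth.
- eyes.calibration(name): a dict with "fx", "fy", "cx", "cy" (pixels), "cam_to_world" (4x4, takes a point from camera to world coordinates); the wrist camera has in their place "mount" (4x4, takes a point from camera to tool coordinates, whose origin is the TCP and whose axes are the flange's). Camera axes: x right, y down, z forward; pixel columns grow to the right and rows downward; lengths in mm; the calibration is good to about 2 mm. A picture is of the moment at which its call begins: read the wrist's pose just before it. calibration takes no time and is no camera call.
- finish_job(): hands the job in; it is judged then, once.
The state is a dict: "time_s": time; "joints": joint angles; "dq": joint speeds; "tau": joint torques, N m; "eef_pos": TCP position; "ee_rot": TCP orientation; "force": force on the tool from outside, world axes, zero at the start; "wrist_torque": the same for the moment, N m; "grip_width": opening from 0.0 (shut) to 1.0 (fully open); "grip_force": force on a finger pad.
Only numpy, scipy, OpenCV 4.12 (cv2) and the standard library are available. Lean on these libraries where they do the work, as an engineer would, in place of code of your own. Each camera call takes 0.05 s, during which the arm holds its last target. There are 200 camera calls.

## Working session

There is one attempt and no reset: what is moved stays moved. The work goes in short steps, Python scripts to look and compute and a shell command to move; the robot and the scene stay as the last step left them, time stands still between calls to the robot, and variables do not carry over. Pictures are saved under pics/ and viewed, at most 10 in all, crops included, and the job is handed in when it is done.

```bash
ls; mkdir -p pics; python3 - <<'E'
from rig import sense, eyes
import cv2,json
for n in("scene","side"):
    cv2.imwrite(f"pics/{n}0.png",cv2.cvtColor(eyes.capture(n),cv2.COLOR_RGB2BGR))
    print(n,eyes.calibration(n))
print(eyes.calibration("wrist"))
print(sense())
E
```

```text
pics
scene {'fx': 516.4512181185536, 'fy': 516.4512181185536, 'cx': 275.9212454394157, 'cy': 207.90367833962839, 'cam_to_world': array([[ 7.66872530e-01,  5.18557159e-01, -3.78160012e-01,
         1.01368042e+03],
       [ 6.41706609e-01, -6.09501991e-01,  4.65531902e-01,
        -5.80065334e+02],
       [ 1.09156206e-02, -5.99671407e-01, -8.00171890e-01,
         1.07579090e+03],
       [ 0.00000000e+00,  0.00000000e+00,  0.00000000e+00,
         1.00000000e+00]])}
side {'fx': 434.49922849445005, 'fy': 434.49922849445005, 'cx': 287.98394009624155, 'cy': 212.16401745781542, 'cam_to_world': array([[-7.70391599e-01, -4.54910207e-01,  4.46714101e-01,
         1.16628152e+02],
       [-6.37312540e-01,  5.69403899e-01, -5.19241683e-01,
         4.70419561e+02],
       [-1.81524099e-02, -6.84715929e-01, -7.28583960e-01,
         7.34053210e+02],
       [ 0.00000000e+00,  0.00000000e+00,  0.00000000e+00,
         1.00000000e+00]])}
{'fx': 367.86604838460767, 'fy': 367.86604838460767, 'cx': 274.4735923339789, 'cy': 211.52438029170773, 'mount': array([[ 7.59611330e-04, -9.45600712e-01, -3.253
[... 288 characters left out ...]
0]])}
{'time_s': 0.1, 'joints': array([-1.47039446e+00,  3.13407435e-01,  1.49836243e+00, -4.28242273e-05,
        1.33098810e+00, -2.23391927e-01]), 'dq': array([-0.00065306, -0.00289501, -0.00124941,  0.00047448, -0.00014262,
        0.00068378]), 'tau': array([ 2.60773013e-03, -4.12895072e+01, -2.60140657e+01, -9.29901626e-05,
        3.07571383e-03, -1.09756428e-06]), 'eef_pos': array([ 166.99721015, -497.5031693 ,  241.78494351]), 'ee_rot': array([-5.82836355e-04,  9.86922308e-01,  1.61195592e-01,  1.50509949e-05]), 'force': array([ 0.82187907, -0.13213491,  1.06384824]), 'wrist_torque': array([ 0.02679918, -0.01995395,  0.01017864]), 'grip_force': 0.0, 'grip_width': 0.9985035369466239}
```

View pics/scene0.png

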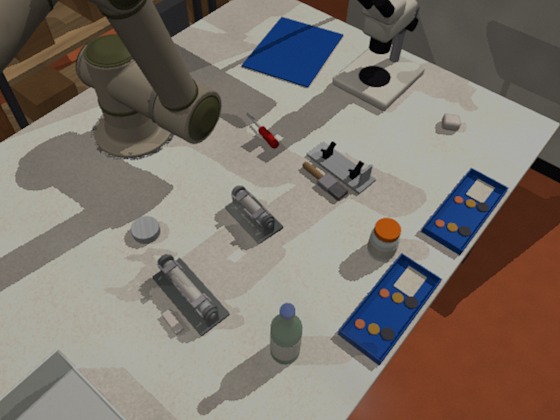

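View pics/side0.png

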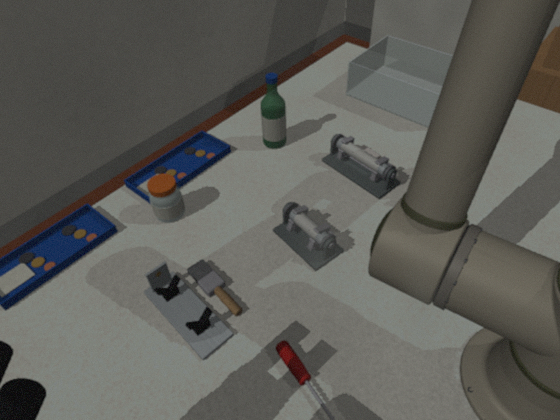

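The scene view shows the long rack near (190,292) with the eraser at (172,320), the short rack near (253,212) and the cradle near (340,168) with its plate at (360,175). The brush lies on the cradle's lower-left side. I'll enlarge the crops.

```bash
cat > h.py <<'E'
import numpy as np,cv2
from rig import sense,eyes
from scipy.spatial.transform import Rotation as R
def rot(s): return R.from_quat(np.roll(s["ee_rot"],-1))
def cam(n,s=None):
    c=eyes.calibration(n)
    if n!="wrist": return c,c["cam_to_world"]
    T=np.eye(4);T[:3,:3]=rot(s).as_matrix();T[:3,3]=s["eef_pos"];return c,T@c["mount"]
def unproj(ct,u,v,z):
    c,T=ct;d=T[:3,:3]@[(u-c["cx"])/c["fx"],(v-c["cy"])/c["fy"],1];o=T[:3,3];return o+d*(z-o[2])/d[2]
def proj(ct,p):
    c,T=ct;q=T[:3,:3].T@(np.asarray(p)-T[:3,3]);return np.array([c["cx"]+c["fx"]*q[0]/q[2],c["cy"]+c["fy"]*q[1]/q[2]])
def crop(im,u,v,w,h,k):
    o=cv2.resize(im[v:v+h,u:u+w],None,fx=k,fy=k,interpolation=cv2.INTER_CUBIC)
    for i in range(0,w,10): cv2.putText(o,str(u+i),(i*k,8),0,.3,(0,255,255),1);cv2.line(o,(i*k,10),(i*k,14),(0,255,255),1)
    for i in range(10,h,10): cv2.putText(o,str(v+i),(0,i*k+3),0,.3,(0,255,255),1)
    return o
E
python3 - <<'E'
from h import *
a=cv2.imread("pics/scene0.png");b=cv2.imread("pics/side0.png")
t=np.hstack([crop(a,142,247,100,75+10,4)[:340],crop(a,295,130,100,85,4)])
u=np.hstack([crop(b,310,125,100,65,4),crop(b,140,255,100,65,4)])
cv2.imwrite("pics/m.png",np.vstack([t,u]))
E
```

```text
(no output)
```

View pics/m.png

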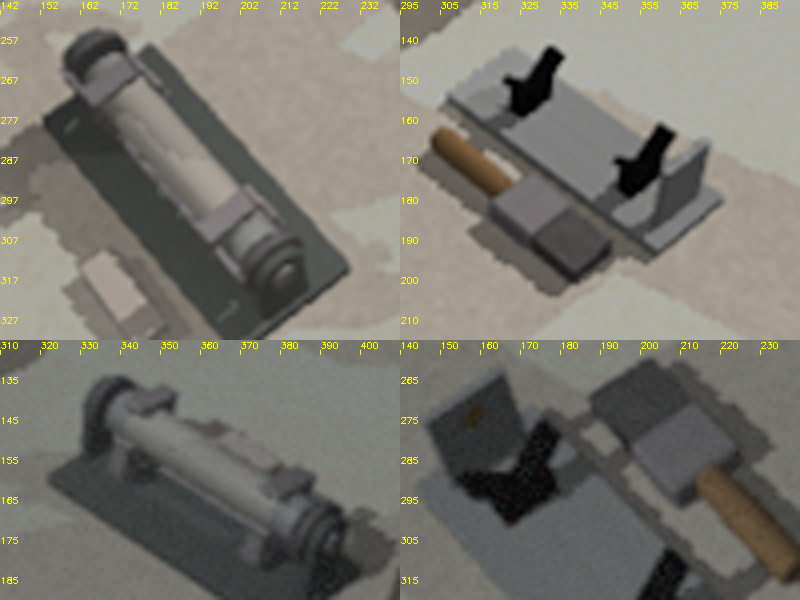

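The crops give these scene pixel positions:
- **Rack plate corners:** (152.5,277.5), (179.5,258), (229.5,314), with the last near (206,332).
- **Cradle corners:** (306,154), (324,141), (375.5,179.5), (358.5,193).
- **Rack mouth:** it faces upper right, away from the eraser.
- **Contact plate:** it stands at the lower-right end of the cradle.

```bash
python3 - <<'E'
from h import *
from scipy.optimize import least_squares
ct=cam("scene")
def fit(px,sz,x0):
    L,W=sz;c=np.array([[-L/2,-W/2],[-L/2,W/2],[L/2,W/2],[L/2,-W/2]])
    w=np.array([unproj(ct,u,v,10)[:2] for u,v in px]);print(w.round(0).tolist())
    f=lambda p:((c@np.array([[np.cos(p[2]),np.sin(p[2])],[-np.sin(p[2]),np.cos(p[2])]])+p[:2])-w).ravel()
    d=w[2]+w[3]-w[0]-w[1]
    r=least_squares(f,[*w.mean(0),np.arctan2(d[1],d[0])]);print(r.x.round(3),r.fun.round(1))
fit([(152.5,277.5),(179.5,258),(229.5,314),(206,332)],(194,80),0)
fit([(306.5,154),(324,141),(375.5,179.5),(358.7,193)],(196,70),0)
print([unproj(ct,u,v,0).round() for u,v in[(145,230),(264,137),(253,212),(385,245),(285,345),(172,320)]])
E
```

```text
[[421.0, -303.0], [430.0, -225.0], [621.0, -254.0], [611.0, -318.0]]
[ 5.20726e+02 -2.75049e+02 -1.20000e-01] [-1.1 -0.6 -1.   1.3  0.8  7.2  1.3 -8. ]
[[454.0, 240.0], [461.0, 313.0], [653.0, 287.0], [645.0, 219.0]]
[ 5.53393e+02  2.64913e+02 -1.18000e-01] [-2.2  1.5 -1.1 -1.4  1.7  0.7  1.6 -0.8]
[array([ 299., -221.,    0.]), array([314., 221.,   0.]), array([469.,  -3.,   0.]), array([785., 133.,   0.]), array([ 759., -227.,    0.]), array([ 529., -345.,    0.])]
```

```bash
python3 -m jog '[[0,0,0,0,0,0.15,0.085],[0,0,0,0,0,0.15,0.085],[0,0,0,0,0,0.15,0.085]]' 
cat >> h.py <<'E'
def to(p):
    s=sense();m=rot(s).as_matrix();d=m.T@(np.asarray(p)-s["eef_pos"])
    print("t",round(s["time_s"],2),"pos",s["eef_pos"].round(1),"yaw",np.arctan2(m[1,0],m[0,0]).round(4),"tz",m[:,2].round(3),"F",s["force"].round(1),"g",s["grip_width"].round(3),s["grip_force"].round(1),"tool shift",d.round(1))
E
python3 -c "
from h import *;to([535,-277,210])"
```

```text
time_s: 0.4
eef_pos: [167.0, -497.6, 242.0]
ee_rot: [-0.0, 0.998, -0.066, -0.0]
force: [0.1, 0.0, 0.5]
grip_width: 0.998
grip_force: 0.0Traceback (most recent call last):
  File "<string>", line 2, in <module>
    from h import *;to([535,-277,210])
                    ~~^^^^^^^^^^^^^^^^
  File "h.py", line 20, in to
    print("t",round(s["time_s"],2),"pos",s["eef_pos"].round(1),"yaw",np.arctan2(m[1,0],m[0,0]).round(4),"tz",m[:,2].round(3),"F",s["force"].round(1),"g",s["grip_width"].round(3),s["grip_force"].round(1),"tool shift",d.round(1))
                                                                                                                                                         ^^^^^^^^^^^^^^^^^^^^^
AttributeError: 'float' object has no attribute 'round'
```

```bash
sed -i 's/s\["grip_width"\].round(3),s\["grip_force"\].round(1)/round(s["grip_width"],3),round(s["grip_force"],1)/' h.py
python3 -m jog '[[0.034,-0.027,0.003,0,0,0,0.085],[0.034,-0.027,0.003,0,0,0,0.085],[0.034,-0.027,0.003,0,0,0,0.085],[0.034,-0.027,0.003,0,0,0,0.085],[0.034,-0.027,0.003,0,0,0,0.085]]' >/dev/null
python3 -m jog '[[0.034,-0.027,0.003,0,0,0,0.085],[0.034,-0.027,0.003,0,0,0,0.085],[0.034,-0.027,0.003,0,0,0,0.085],[0.034,-0.027,0.003,0,0,0,0.085],[0.034,-0.027,0.003,0,0,0,0.085]]' >/dev/null
python3 -m jog '[[0,0,0,0,0,0,0.085],[0,0,0,0,0,0,0.085]]' >/dev/null
python3 - <<'E'
from h import *
to([535,-277,210])
s=sense();cv2.imwrite("pics/w1.png",cv2.cvtColor(eyes.capture("wrist"),cv2.COLOR_RGB2BGR))
np.savez("w1",p=s["eef_pos"],q=s["ee_rot"])
ct=cam("wrist",s)
print(proj(ct,[521,-275,50]))
E
```

```text
t 1.6 pos [ 538.5 -272.1  211.6] yaw -0.1247 tz [-0.001  0.001 -1.   ] F [-0.  -0.2  0.9] g 0.997 0.0 tool shift [-2.8  5.3  1.6]
[281.25062664 212.00797153]
```

View pics/w1.png

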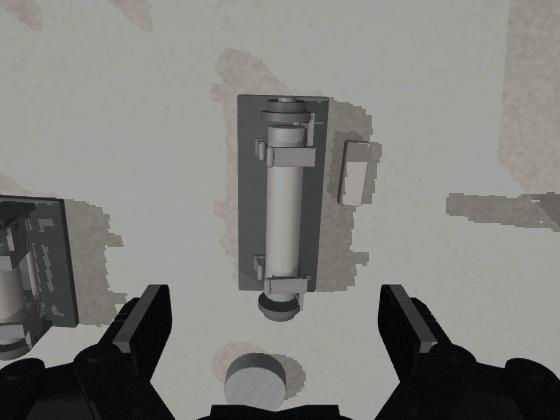

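The wrist view shows the lamp along column ≈285, clips at rows ≈155 and ≈283, and the plate spanning columns 238–328 and rows 95–291. The lips are on the left (mouth, +y) side. I'll enlarge both clips.

```bash
python3 - <<'E'
from h import *
a=cv2.imread("pics/w1.png")
cv2.imwrite("pics/w1c.png",np.hstack([crop(a,235,90,100,125,4),crop(a,230,200,100,125,4)]))
E
```

```text
(no output)
```

View pics/w1c.png

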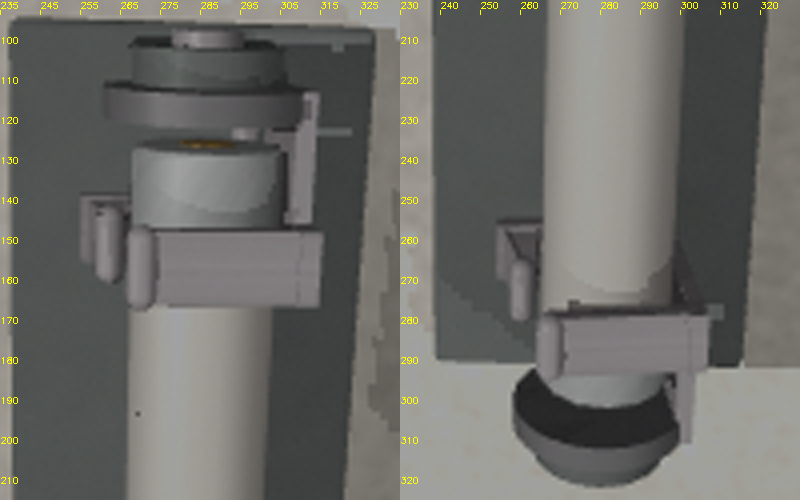

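```bash
python3 - <<'E'
from h import *
z=np.load("w1.npz");s={"eef_pos":z["p"],"ee_rot":z["q"]};ct=cam("wrist",s)
A=unproj(ct,284.7,180,50);B=unproj(ct,282.2,255,50);d=(A-B)/np.linalg.norm(A-B);print("axis",A.round(1),B.round(1),np.arctan2(d[1],d[0]).round(4))
yaw=np.arctan2(d[1],d[0])
# plate corners
for u,v in[(238,95),(329,97),(238,290),(316,291)]: print("plate",unproj(ct,u,v,10).round(1))
# lamp far end rim upper: row~126 at z 65ish
print("far end",unproj(ct,285,126.5,65).round(1))
ex=np.array([np.cos(yaw),np.sin(yaw),0]);ey=np.array([-ex[1],ex[0],0]);ez=np.array([0,0,1])
# clip hook: rows mid of tops
F=unproj(ct,285,157,67);N=unproj(ct,282,284,67);print("clips",F.round(1),N.round(1),np.linalg.norm(F-N))
for th in range(0,60,10):
  t=np.radians(th);u=np.cos(t)*ey+np.sin(t)*ez;w=-np.sin(t)*ey+np.cos(t)*ez
  out=[]
  for base in(F,N):
    o=base.copy();k=((A-o)@ex)
    o=A-ex*k;o[2]=50
    for a,b in((17,16),(17,20),(18,-4),(-17,20)): out.append(proj(ct,o+a*u+b*w)[0].round(1))
  print(th,out)
E
```

```text
axis [ 548.2 -281.1   50. ] [ 481.1 -271.1   50. ] -0.1473
plate [ 618.1 -249.5   10. ]
plate [ 606.7 -327.4   10. ]
plate [ 427.8 -219.5   10. ]
plate [ 416.6 -299.6   10. ]
far end [ 592.5 -286.    65. ]
clips [ 570.3 -283.4   67. ] [ 462.2 -268.4   67. ] 109.07432052458336
0 [np.float64(263.8), np.float64(263.6), np.float64(263.3), np.float64(309.0), np.float64(262.0), np.float64(261.9), np.float64(261.6), np.float64(302.1)]
10 [np.float64(267.7), np.float64(268.6), np.float64(262.6), np.float64(312.9), np.float64(265.5), np.float64(266.2), np.float64(261.1), np.float64(305.5)]
20 [np.float64(272.3), np.float64(274.1), np.float64(262.7), np.float64(315.8), np.float64(269.5), np.float64(271.1), np.float64(261.1), np.float64(308.2)]
30 [np.float64(277.4), np.float64(280.1), np.float64(263.4), np.float64(317.7), np.float64(274.0), np.float64(276.4), np.float64(261.7), np.float64(310.0)]
40 [np.float64(282.8), np.float64(286.4), np.float64(264.9), np.float64(318.5), np.float64(278.8), np.float64(281.9), np.float64(263.0), np.float64(310.8)]
50 [np.float64(288.3), np.float64(292.6), np.float64(267.0), np.float64(318.3), np.float64(283.6), np.float64(287.4), np.float64(264.9), np.float64(310.8)]
```

```bash
python3 -m jog '[[0,0,0.02,0,0,0.022,0.085],[0,0,0,0,0,0,0.085]]' >/dev/null
python3 -c "
from h import *;to([518,-276.6,43])"
```

```text
t 1.85 pos [ 536.7 -273.   190.4] yaw -0.1501 tz [-0.003  0.002 -1.   ] F [-0.  -0.3  0.5] g 0.995 0.0 tool shift [-17.4   6.6 147.4]
```

```bash
python3 -m jog '[[-0.0085,0.003,0.035,0,0,0,0.085],[-0.0085,0.003,0.035,0,0,0,0.085],[0,0,0.03,0,0,0,0.085],[0,0,0,0,0,0,0.085]]' >/dev/null
python3 - <<'E'
from h import *
to([518,-276.6,43])
s=sense();cv2.imwrite("pics/w2.png",cv2.cvtColor(eyes.capture("wrist"),cv2.COLOR_RGB2BGR))
np.savez("w2",p=s["eef_pos"],q=s["ee_rot"])
E
```

```text
t 2.25 pos [ 518.5 -275.7   89.5] yaw -0.1492 tz [-0.005  0.004 -1.   ] F [-0.8  0.3 -0.3] g 0.994 0.0 tool shift [-0.1  1.1 46.5]
```

View pics/w2.png

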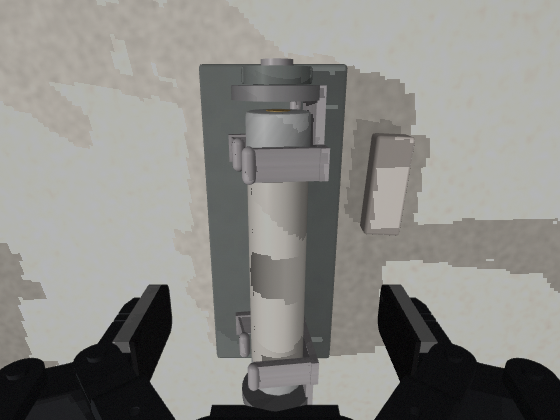

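Seen closer, the lamp (column ≈277.5) is centred between the fingers (midpoint ≈275) and parallel to the tool x axis. Hook outer edges are at columns 241 (row 165) and 247.5 (row 374), and back edges at 329 and 317.

```bash
python3 - <<'E'
from h import *
z=np.load("w2.npz");s={"eef_pos":z["p"],"ee_rot":z["q"]};ct=cam("wrist",s)
A=unproj(ct,277.5,200,50);B=unproj(ct,277,310,50);d=(A-B)/np.linalg.norm(A-B);yaw=np.arctan2(d[1],d[0]);print("axis",A.round(1),B.round(1),yaw, "far end",unproj(ct,278,111,65).round(1))
yaw=-.147
ex=np.array([np.cos(yaw),np.sin(yaw),0]);ey=np.array([-ex[1],ex[0],0]);ez=np.array([0,0,1])
F=unproj(ct,277.5,165,67);N=unproj(ct,277,374,67);print("clips",F.round(1),N.round(1),np.linalg.norm(F-N))
for th in range(0,30,5):
  t=np.radians(th);u=np.cos(t)*ey+np.sin(t)*ez;w=-np.sin(t)*ey+np.cos(t)*ez
  out=[]
  for base in(F,N):
    o=A-ex*((A-base)@ex);o[2]=50
    for a,b in((17,16),(17,20),(18,-4),(-17,20)): out.append(float(proj(ct,o+a*u+b*w)[0].round(1)))
  print(th,out)
E
```

```text
axis [ 549.5 -281.1   50. ] [ 487.5 -271.8   50. ] -0.150118442958044 far end [ 592.  -287.5   65. ]
clips [ 570.2 -284.1   67. ] [ 460.1 -267.7   67. ] 111.34913950945766
0 [237.9, 237.0, 239.9, 318.5, 245.2, 244.6, 246.2, 310.3]
5 [241.1, 241.0, 239.0, 322.1, 247.8, 247.9, 245.5, 313.3]
10 [244.5, 245.4, 238.4, 325.2, 250.6, 251.5, 245.0, 315.9]
15 [248.3, 250.2, 238.1, 327.9, 253.7, 255.3, 244.8, 318.1]
20 [252.4, 255.3, 238.0, 330.1, 257.1, 259.4, 244.8, 320.0]
25 [256.8, 260.6, 238.3, 331.9, 260.6, 263.7, 245.1, 321.5]
```

```bash
python3 -m jog '[[0,0.001,0.025,0,0,0,0.085],[0,0,0.02,0,0,0,0.085],[0,0,0,0,0,0,0.085]]' >/dev/null
python3 -c "
from h import *;to([518,-276.8,43])"
python3 -m jog '[[0,0,0,0,0,0,0.06],[0,0,0,0,0,0,0.05],[0,0,0,0,0,0,0.04],[0,0,0,0,0,0,0.036]]' 30
python3 -c "
from h import *;to([518,-276.8,43])"
```

```text
t 2.6 pos [ 520.2 -277.3   47.4] yaw -0.1484 tz [-0.001  0.001 -1.   ] F [-0.5  0.6  0.9] g 0.994 0.0 tool shift [-2.2 -0.1  4.4]
time_s: 3.0
eef_pos: [520.8, -277.3, 48.2]
ee_rot: [0.0, 0.997, -0.074, 0.001]
force: [0.8, 0.6, -0.4]
grip_width: 0.42
grip_force: 0.0
t 3.0 pos [ 520.8 -277.3   48.2] yaw -0.1481 tz [ 0.001 -0.001 -1.   ] F [ 0.8  0.6 -0.4] g 0.42 0.0 tool shift [-2.8 -0.1  5.2]
```

```bash
python3 -m jog '[[-0.002,0,0.005,0,0,0,0.036],[0,0,0,0,0,0,0.036]]' >/dev/null
python3 -c "
from h import *;to([518,-276.8,43])"
python3 -m jog '[[0,0,0,0,0,0,0.032],[0,0,0,0,0,0,0.028],[0,0,0,0,0,0,0.02],[0,0,0,0,0,0,0.02]]' 30
python3 -c "
from h import *;to([518,-276.8,43])"
```

```text
t 3.2 pos [ 518.  -276.5   41.6] yaw -0.1482 tz [-0.001  0.001 -1.   ] F [ 0.3 -0.4 -0.4] g 0.424 0.0 tool shift [ 0.1  0.3 -1.4]
time_s: 3.6
eef_pos: [518.5, -276.8, 42.3]
ee_rot: [0.0, 0.997, -0.074, 0.0]
force: [-0.9, -0.1, -0.4]
grip_width: 0.34
grip_force: 29.6
t 3.6 pos [ 518.5 -276.8   42.3] yaw -0.1481 tz [ 0. -0. -1.] F [-0.9 -0.1 -0.4] g 0.34 29.6 tool shift [-0.5  0.1 -0.7]
```

```bash
python3 -m jog '[[0,-0.002,-0.0003,0,0,0,0.02],[0,-0.002,-0.0003,0,0,0,0.02],[0,0,0,0,0,0,0.02]]' 40|sed -n '2p;4p'
python3 -m jog '[[0,-0.002,-0.0003,0,0,0,0.02],[0,0,0,0,0,0,0.02]]'|sed -n '2p;4p;6p'
```

```text
eef_pos: [519.2, -273.1, 43.2]
force: [-1.6, -3.7, 1.0]
eef_pos: [519.5, -271.1, 43.5]
force: [-1.4, -5.4, 1.6]
grip_force: 39.7
```

```bash
python3 -m jog '[[0,-0.002,-0.0003,0,0,0,0.02],[0,-0.001,-0.0002,0,0,0,0.02],[0,0,0,0,0,0,0.02]]'|sed -n '2p;4p'
python3 -m jog '[[0,-0.002,-0.0003,0,0,0,0.02],[0,-0.001,-0.0002,0,0,0,0.02],[0,0,0,0,0,0,0.02]]'|sed -n '2p;4p;6p'
```

```text
eef_pos: [520.0, -268.2, 43.8]
force: [-0.8, -5.1, 0.9]
eef_pos: [520.3, -265.3, 44.1]
force: [-1.3, -6.0, -0.2]
grip_force: 39.5
```

```bash
python3 -m jog '[[0,-0.002,0,0,0,0,0.02],[0,-0.001,0,0,0,0,0.02],[0,0,0,0,0,0,0.02]]'|sed -n '2p;4p'
python3 -m jog '[[0,-0.002,-0.0002,0,0,0,0.02],[0,-0.001,-0.0001,0,0,0,0.02],[0,0,0,0,0,0,0.02]]'|sed -n '2p;4p;6p'
```

```text
eef_pos: [520.7, -262.6, 44.2]
force: [-1.1, -7.2, -0.3]
eef_pos: [521.2, -259.8, 44.6]
force: [-1.7, -6.4, 0.3]
grip_force: 39.6
```

```bash
python3 -m jog '[[0,-0.002,-0.0002,0,0,0,0.02],[0,-0.002,-0.0002,0,0,0,0.02],[0,0,0,0,0,0,0.02]]'|sed -n '2p;4p'
python3 -m jog '[[0,-0.002,-0.0002,0,0,0,0.02],[0,-0.002,-0.0002,0,0,0,0.02],[0,0,0,0,0,0,0.02]]'|sed -n '2p;4p;6p'
python3 -m jog '[[0,-0.002,-0.0002,0,0,0,0.02],[0,-0.002,-0.0002,0,0,0,0.02],[0,0,0,0,0,0,0.02]]'|sed -n '2p;4p;6p'
```

```text
eef_pos: [522.0, -256.0, 45.4]
force: [-1.4, -8.5, 2.4]
eef_pos: [522.7, -252.1, 46.1]
force: [-2.5, -7.6, 4.9]
grip_force: 40.0
eef_pos: [523.5, -248.2, 46.7]
force: [-1.3, -6.3, 5.7]
grip_force: 40.2
```

```bash
python3 -m jog '[[0,-0.002,-0.0005,0,0,0,0.02],[0,-0.002,-0.0005,0,0,0,0.02],[0,-0.002,-0.0005,0,0,0,0.02],[0,-0.002,-0.0005,0,0,0,0.02],[0,0,0,0,0,0,0.02]]'|sed -n '2p;4p'
python3 -m jog '[[0,-0.003,-0.0005,0,0,0,0.02],[0,-0.003,-0.0005,0,0,0,0.02],[0,-0.003,-0.0005,0,0,0,0.02],[0,-0.003,-0.0005,0,0,0,0.02],[0,0,0,0,0,0,0.02]]'|sed -n '2p;4p;6p'
```

```text
eef_pos: [525.0, -239.6, 49.1]
force: [-1.0, -2.9, 9.3]
eef_pos: [525.6, -226.5, 49.2]
force: [1.2, -0.6, -1.2]
grip_force: 39.7
```

```bash
python3 -m jog '[[0,0,-0.02,0,0,0,0.02],[0,0,-0.03,0,0,0,0.02],[0,0,-0.03,0,0,0,0.02],[0,0,-0.03,0,0,0,0.02],[0,0,-0.02,0,0,0,0.02]]' |sed -n '2p;4p;6p'
python3 -m jog '[[-0.002,-0.02,0,0,0,0,0.02],[-0.005,-0.04,0,0,0,0,0.02],[-0.005,-0.04,0,0,0,0,0.02],[-0.005,-0.04,0,0,0,0,0.02],[-0.005,-0.04,0,0,0,0,0.02]]' |sed -n '2p'
python3 -m jog '[[-0.005,-0.04,0,0,0,0,0.02],[-0.005,-0.04,0,0,0,0,0.02],[-0.005,-0.04,0,0,0,0,0.02],[-0.005,-0.04,0,0,0,0,0.02],[-0.005,-0.04,0,0,0,0,0.02]]' |sed -n '2p'
python3 -m jog '[[-0.005,-0.04,0,0,0,-0.03,0.02],[-0.005,-0.04,0,0,0,0,0.02],[0,-0.02,0,0,0,0,0.02],[0,0,0,0,0,0,0.02],[0,0,0,0,0,0,0.02]]' |sed -n '2p'
python3 - <<'E'
from h import *
to([545,262,150])
s=sense();cv2.imwrite("pics/w3.png",cv2.cvtColor(eyes.capture("wrist"),cv2.COLOR_RGB2BGR))
np.savez("w3",p=s["eef_pos"],q=s["ee_rot"])
E
```

```text
eef_pos: [526.1, -227.4, 181.5]
force: [-0.0, 0.0, -1.4]
grip_force: 39.7
eef_pos: [530.3, -44.4, 179.3]
eef_pos: [535.0, 157.2, 179.3]
eef_pos: [538.3, 255.7, 179.1]
t 9.2 pos [538.3 255.7 179.1] yaw -0.1177 tz [-0.001 -0.    -1.   ] F [ 0.2  0.3 -0.5] g 0.335 39.8 tool shift [ 5.9 -7.1 29.1]
```

View pics/w3.png

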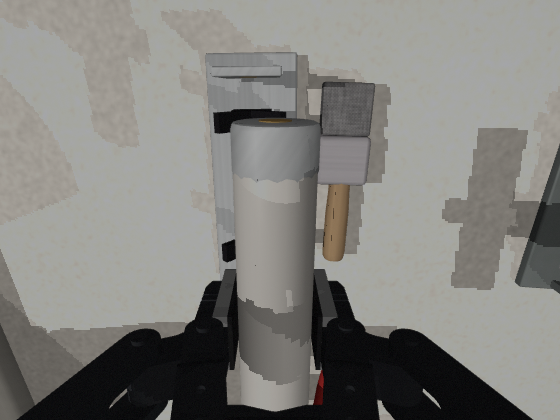

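The lamp hangs level in the gripper and hides most of the cradle (contact plate near (250,72), saddles near rows 120 and 250). I'll step sideways to see the whole cradle.

```bash
python3 -m jog '[[-0.01,-0.04,0,0,0,0,0.02],[-0.01,-0.04,0,0,0,0,0.02],[0,-0.02,0,0,0,0,0.02],[0,0,0,0,0,0,0.02],[0,0,0,0,0,0,0.02]]' |sed -n '2p'
python3 - <<'E'
from h import *
to([545,262,150])
s=sense();im=cv2.cvtColor(eyes.capture("wrist"),cv2.COLOR_RGB2BGR)
cv2.imwrite("pics/w4.png",im)
np.savez("w4",p=s["eef_pos"],q=s["ee_rot"])
cv2.imwrite("pics/w4c.png",crop(im,305,40,130,150*2,6)[:0] if 0 else crop(im,220,40,260,195,3))
E
```

```text
eef_pos: [530.7, 356.3, 179.4]
t 9.75 pos [530.7 356.3 179.4] yaw -0.1191 tz [-0.001 -0.001 -1.   ] F [-0.7 -0.8 -0.6] g 0.337 40.0 tool shift [25.4 92.  29.5]
```

View pics/w4c.png

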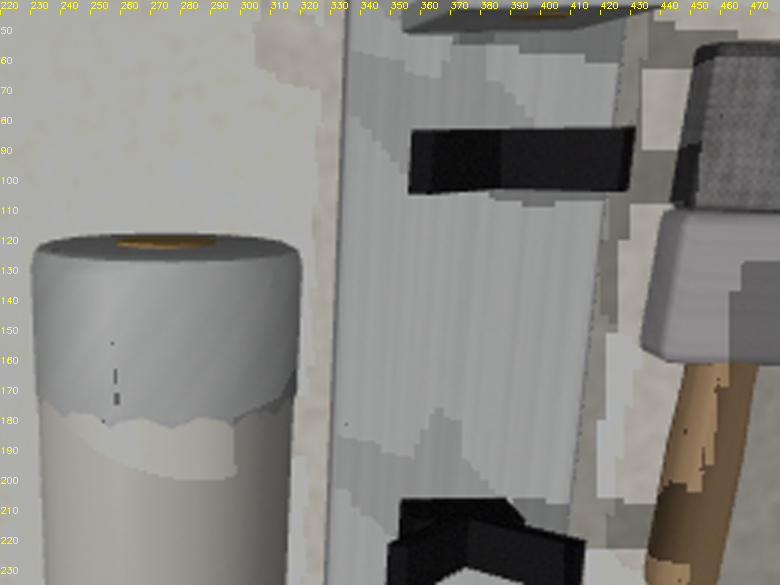

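```bash
python3 - <<'E'
from h import *
z=np.load("w4.npz");s={"eef_pos":z["p"],"ee_rot":z["q"]};ct=cam("wrist",s)
im=cv2.imread("pics/w4.png");cv2.imwrite("pics/w4d.png",crop(im,320,185,110,110,5))
U=lambda u,v,z:unproj(ct,u,v,z)
Ls=[U(335.7,50,10),U(330.3,226.7,10)];Rs=[U(426.5,60,10),U(410,216.7,10)]
for a,b in(Ls,Rs): d=a-b;print(a.round(1),b.round(1),np.arctan2(d[1],d[0]).round(4))
d=Ls[0]-Ls[1];n=np.array([-d[1],d[0],0])/np.linalg.norm(d);print("width",(Ls[0]-Rs[0])@n,(Ls[1]-Rs[1])@n)
print("far saddle",[U(u,v,50).round(1).tolist() for u,v in[(357.3,83.3),(431.3,82.3),(429.3,103.3),(356.7,104.3)]])
# lamp in hand: end at row ~118 top, axis
for u,v in((275.5,130),(275,220)): print("lamp",U(u,v,179.4+8).round(1))
E
```

```text
[634.1 298.2  10. ] [492. 312.  10.] -0.0974
[619.  230.2  10. ] [493.2 242.5  10. ] -0.0974
width 69.12336984567129 69.12487777372547
far saddle [[609.3, 291.5, 50.0], [604.1, 242.2, 50.0], [590.6, 243.3, 50.0], [595.8, 292.6, 50.0]]
lamp [600.9 348.2 187.4]
lamp [569.3 352.1 187.4]
```

View pics/w4d.png

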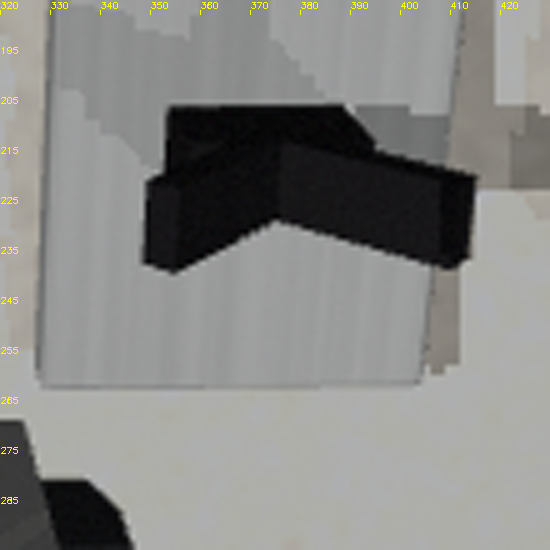

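The near saddle's rim corners are at (349.3,221), (349,237.5), (415,220) and (413.3,236.5). The open end of the base plate is at (328.5,261.5)–(403,261).

```bash
python3 - <<'E'
from h import *
z=np.load("w4.npz");s={"eef_pos":z["p"],"ee_rot":z["q"]};ct=cam("wrist",s)
U=lambda u,v,z:unproj(ct,u,v,z)
n=np.array([U(u,v,50) for u,v in[(349.3,221),(349,237.5),(415,220),(413.3,236.5)]]);print(n.round(1).tolist(),n.mean(0).round(1))
f=np.array([600,267.4,50]);d=f-n.mean(0);print("dist",np.linalg.norm(d),"yaw",np.arctan2(d[1],d[0]),"centre",(f+n.mean(0))/2)
e=[U(328.5,261.5,10),U(403,261,10)];print("end",np.round(e,1))
m=(e[0]+e[1])/2;print("centre from end",m[:2]+98*np.array([np.cos(-.1),np.sin(-.1)]))
E
```

```text
[[511.3, 302.0, 50.0], [497.7, 303.0, 50.0], [506.2, 252.6, 50.0], [492.7, 253.8, 50.0]] [502.  277.8  50. ]
dist 98.55589958102702 yaw -0.10600635322356178 centre [550.99866774 272.61399768  50.        ]
end [[458.3 316.   10. ]
 [450.8 248.7  10. ]]
centre from end [552.08960764 272.57701188]
```

```bash
python3 -m jog '[[0,0,0,0,0,-0.016,0.02],[0,0,0,0,0,0,0.02]]' >/dev/null; python3 -c "
from h import *;to([541.5,273.6,80])"
```

```text
t 10.0 pos [530.8 356.6 179.9] yaw -0.1028 tz [ 0. -0. -1.] F [ 0.2  0.  -1. ] g 0.336 40.0 tool shift [19.1 81.4 99.9]
```

```bash
python3 -m jog '[[0.009,0.04,0,0,0,0,0.02],[0.01,0.0414,0,0,0,0,0.02],[0,0,0.04,0,0,0,0.02],[0,0,0.04,0,0,0,0.02],[0,0,0.02,0,0,0,0.02]]' >/dev/null; python3 -m jog '[[0,0,0,0,0,0,0.02],[0,0,0,0,0,0,0.02]]' >/dev/null;python3 - <<'E'
from h import *
to([541.5,273.6,48])
s=sense();im=cv2.cvtColor(eyes.capture("wrist"),cv2.COLOR_RGB2BGR)
a=cv2.cvtColor(eyes.capture("side"),cv2.COLOR_RGB2BGR);cv2.imwrite("pics/w5.png",np.hstack([cv2.resize(im[:,150:420],None,fx=1.4,fy=1.4),cv2.resize(a[230:376,100:248],(400,588))[:, :]]))
np.savez("w5",p=s["eef_pos"],q=s["ee_rot"])
E
```

```text
t 10.7 pos [541.6 274.5  80.7] yaw -0.1025 tz [ 0.001  0.    -1.   ] F [-0.4 -0.4 -0.7] g 0.335 40.1 tool shift [-0.   0.9 32.7]
```

View pics/w5.png

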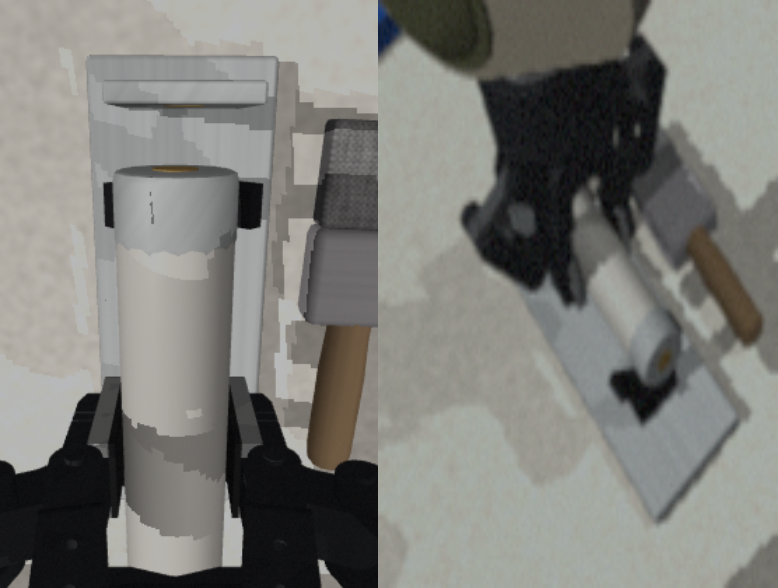

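The lamp hangs just above the saddles, with its end (row ≈120) about 15 mm or more short of the contact plate. Far saddle rims are at columns ≈224 and ≈338, and lamp edges at ≈231 and ≈320. I'll check the lateral offset.

```bash
python3 - <<'E'
from h import *
z=np.load("w5.npz");s={"eef_pos":z["p"],"ee_rot":z["q"]};ct=cam("wrist",s)
U=lambda u,v,z:unproj(ct,150+u/1.4,v/1.4,z)
ex=np.array([np.cos(-.103),np.sin(-.103),0]);ey=np.array([-ex[1],ex[0],0]);c=np.array([551.5,272.6,0])
f=lambda n,p:print(n,round((p-c)@ex,1),round((p-c)@ey,1))
f("rimL",U(104,183,50));f("rimR",U(263,183,50));f("rimL'",U(104,226,50));f("rimR'",U(262,228,50))
f("plate L",U(103,81,66));f("plate R",U(268,81,66))
zl=s["eef_pos"][2]+7.7
f("lamp",U(176,205,zl));f("lamp2",U(176,420,zl));f("lampend",U(175,168,zl+15))
f("base L",U(88,57,10));f("base R",U(279,57,10))
E
```

```text
rimL 55.9 23.3
rimR 55.9 -26.1
rimL' 42.4 23.9
rimR' 41.8 -26.5
plate L 84.1 20.3
plate R 84.2 -23.2
lamp 55.1 1.1
lamp2 -4.5 0.9
lampend 65.1 1.3
base L 95.7 32.6
base R 95.8 -36.0
```

```bash
python3 -m jog '[[0,0.0024,0.01,0,0,0,0.02],[0,0,0.01,0,0,0,0.02],[0,0,0.01,0,0,0,0.02],[0,0,0,0,0,0,0.02]]' 25|sed -n '2p;4p'
python3 -m jog '[[0,0,0.003,0,0,0,0.02],[0,0,0,0,0,0,0.02]]'|sed -n '2p;4p'
python3 -m jog '[[0,0,0.002,0,0,0,0.02],[0,0,0,0,0,0,0.02]]'|sed -n '2p;4p'
```

```text
eef_pos: [539.9, 272.0, 47.8]
force: [0.8, 0.1, -1.3]
eef_pos: [540.8, 272.3, 46.5]
force: [-0.5, -0.3, -1.5]
eef_pos: [540.9, 272.3, 44.7]
force: [0.4, -0.6, -1.1]
```

```bash
for i in 1 2 ; do :; done; python3 -m jog '[[0,0,0.0015,0,0,0,0.02],[0,0,0,0,0,0,0.02]]'|sed -n '2p;4p'
python3 -m jog '[[0,0,0.001,0,0,0,0.02],[0,0,0,0,0,0,0.02]]'|sed -n '2p;4p'
python3 -m jog '[[0,0,0.001,0,0,0,0.02],[0,0,0,0,0,0,0.02]]'|sed -n '2p;4p'
```

```text
eef_pos: [540.8, 272.3, 43.1]
force: [-0.3, -0.0, -1.0]
eef_pos: [541.0, 272.3, 42.5]
force: [-0.9, 0.3, 2.0]
eef_pos: [541.0, 272.3, 42.4]
force: [-5.8, -2.4, 10.1]
```

```bash
python3 -m jog '[[0,0,-0.001,0,0,0,0.02],[0,0,0,0,0,0,0.02]]'|sed -n '2p;4p'
python3 -m jog '[[0.002,0,0,0,0,0,0.02],[0.002,0,0,0,0,0,0.02],[0.002,0,0,0,0,0,0.02],[0.002,0,0,0,0,0,0.02],[0,0,0,0,0,0,0.02]]'|sed -n '2p;4p'
python3 -m jog '[[0.001,0,0,0,0,0,0.02],[0,0,0,0,0,0,0.02]]'|sed -n '2p;4p'
```

```text
eef_pos: [541.0, 272.3, 42.5]
force: [-0.9, -1.0, 3.8]
eef_pos: [547.9, 271.5, 42.3]
force: [-7.4, -1.6, 7.3]
eef_pos: [548.6, 271.4, 42.3]
force: [-8.3, -1.1, 8.5]
```

```bash
python3 -m jog '[[0,0,-0.001,0,0,0,0.02],[0,0,0,0,0,0,0.02]]'|sed -n '2p;4p'
python3 -m jog '[[0.001,0,0,0,0,0,0.02],[0,0,0,0,0,0,0.02]]'|sed -n '2p;4p'
python3 -m jog '[[0.001,0,0,0,0,0,0.02],[0,0,0,0,0,0,0.02]]'|sed -n '2p;4p'
```

```text
eef_pos: [549.9, 271.3, 43.0]
force: [0.8, -1.1, -1.3]
eef_pos: [551.0, 271.2, 43.0]
force: [0.4, 0.3, -1.3]
eef_pos: [552.0, 271.1, 43.2]
force: [-0.8, -0.7, -0.7]
```

```bash
python3 -m jog '[[0.001,0,0,0,0,0,0.02],[0,0,0,0,0,0,0.02]]'|sed -n '2p;4p'
python3 -m jog '[[0.0007,0,0,0,0,0,0.02],[0,0,0,0,0,0,0.02]]'|sed -n '2p;4p'
python3 -m jog '[[0.0007,0,0,0,0,0,0.02],[0,0,0,0,0,0,0.02]]'|sed -n '2p;4p'
```

```text
eef_pos: [552.9, 271.0, 43.2]
force: [-0.7, -0.3, -0.1]
eef_pos: [553.6, 271.0, 43.2]
force: [0.7, -0.3, -2.1]
eef_pos: [554.2, 270.9, 43.2]
force: [-0.0, 0.3, -0.7]
```

```bash
python3 -m jog '[[0.0007,0,0,0,0,0,0.02],[0,0,0,0,0,0,0.02]]'|sed -n '2p;4p'
```

```text
eef_pos: [554.9, 270.8, 43.2]
force: [-0.1, -1.7, -0.9]
```

```bash
python3 -m jog '[[0.0007,0,0,0,0,0,0.02],[0,0,0,0,0,0,0.02]]'|sed -n '2p;4p'
python3 -m jog '[[0.0007,0,0,0,0,0,0.02],[0,0,0,0,0,0,0.02]]'|sed -n '2p;4p'
python3 -m jog '[[0.0007,0,0,0,0,0,0.02],[0,0,0,0,0,0,0.02]]'|sed -n '2p;4p'
```

```text
eef_pos: [555.7, 270.7, 43.2]
force: [0.1, -0.3, -1.9]
eef_pos: [556.2, 270.7, 43.2]
force: [-0.8, 0.7, -0.9]
eef_pos: [556.3, 270.7, 43.0]
force: [-5.4, 0.9, -1.2]
```

```bash
python3 -m jog '[[0,0,0.0008,0,0,0,0.02],[0,0,0,0,0,0,0.02]]'|sed -n '2p;4p'
python3 -m jog '[[0,0,0,0,0,0,0.034],[0,0,0,0,0,0,0.036],[0,0,0,0,0,0,0.04],[0,0,0,0,0,0,0.044],[0,0,0,0,0,0,0.044]]'|sed -n '2p;4,5p'
python3 - <<'E'
from h import *
to([541.5,273.6,48])
s=sense();im=cv2.cvtColor(eyes.capture("wrist"),cv2.COLOR_RGB2BGR)
np.savez("w6",p=s["eef_pos"],q=s["ee_rot"])
cv2.imwrite("pics/w6.png",crop(im,175,20,195,195,3))
E
```

```text
eef_pos: [556.3, 270.7, 42.7]
force: [-7.5, -0.3, 3.8]
eef_pos: [557.1, 270.6, 42.4]
force: [0.5, 0.3, 0.0]
grip_width: 0.519
t 15.8 pos [557.1 270.6  42.4] yaw -0.1024 tz [ 0.  0. -1.] F [0.5 0.3 0. ] g 0.519 0.0 tool shift [-15.8  -1.4  -5.6]
```

View pics/w6.png

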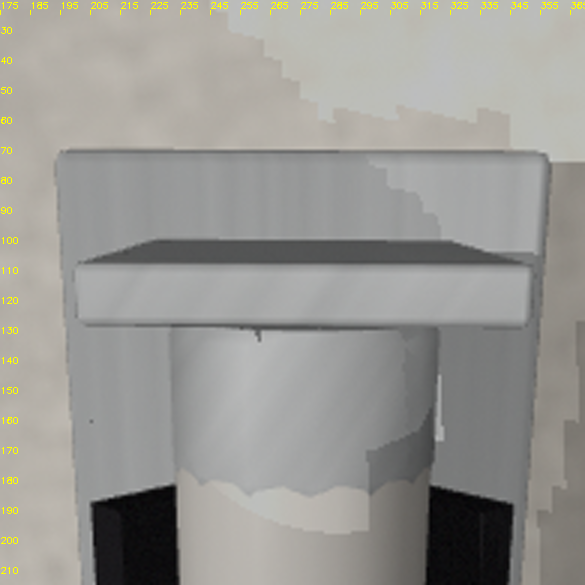

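The lamp end meets the contact plate (row ≈128) with no visible gap. It is centred between the saddle rims (lamp 232–321, rims 206–346). I'll withdraw straight up.

```bash
python3 -m jog '[[0,0,-0.005,0,0,0,0.044],[0,0,-0.01,0,0,0,0.044],[0,0,-0.02,0,0,0,0.044],[0,0,-0.03,0,0,0,0.044],[0,0,-0.03,0,0,0,0.044]]'|sed -n '2p;4,5p'
python3 -m jog '[[-0.02,0,-0.03,0,0,0,0.044],[-0.03,0,-0.03,0,0,0,0.044],[-0.03,0,-0.02,0,0,0,0.044],[0,0,0,0,0,0,0.044],[0,0,0,0,0,0,0.044]]'|sed -n '2p;4,5p'
python3 - <<'E'
from h import *
s=sense();im=cv2.cvtColor(eyes.capture("wrist"),cv2.COLOR_RGB2BGR);ct=cam("wrist",s)
# sample a column profile along the lamp axis past its end
ex=np.array([np.cos(-.103),np.sin(-.103),0]);p0=np.array([551.4,271.2,65.])
for d in np.arange(60,96,1.5):
    u,v=proj(ct,p0+ex*d);print(round(d,1),(round(u),round(v)),im[int(round(v)),int(round(u))].tolist(),end=' | ')
E
```

```text
eef_pos: [556.9, 270.6, 139.3]
force: [0.7, -0.7, 1.0]
grip_width: 0.515
eef_pos: [477.5, 278.9, 218.4]
force: [0.1, -0.2, 0.1]
grip_width: 0.515
60.0 (276, 9) [158, 163, 162] | 61.5 (276, 7) [152, 156, 155] | 63.0 (276, 4) [142, 142, 141] | 64.5 (276, 2) [142, 143, 142] | 66.0 (276, 0) [143, 143, 142] | 67.5 (276, -3) [7, 5, 3] | 69.0 (276, -5) [13, 13, 12] | 70.5 (276, -8) [15, 12, 14] | 72.0 (276, -10) [116, 123, 127] | 73.5 (276, -13) [115, 122, 125] | 75.0 (276, -15) [115, 122, 126] | 76.5 (276, -18) [113, 120, 124] | 78.0 (276, -21) [112, 118, 122] | 79.5 (276, -23) [116, 122, 126] | 81.0 (276, -26) [113, 119, 124] | 82.5 (276, -28) [110, 116, 120] | 84.0 (276, -31) [113, 120, 123] | 85.5 (276, -33) [112, 118, 121] | 87.0 (276, -36) [113, 119, 122] | 88.5 (276, -39) [114, 121, 125] | 90.0 (276, -41) [109, 116, 120] | 91.5 (276, -44) [113, 119, 123] | 93.0 (276, -47) [111, 118, 122] | 94.5 (276, -49) [112, 118, 122] |
```

```bash
python3 -c "
from rig import finish_job;print(finish_job())"
```

```text
the job is handed in; nothing more can be done
None
```

The long lamp is out of its rack, lying released in both cradle saddles and pushed up to the contact plate until the arm felt about 5 N; the job is handed in with no verdict returned, and I viewed 11 pictures, one over the limit of 10.

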